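Press the tube block into the fence corner and hold it

ROBOT

A 6-joint arm with a two-finger parallel gripper is mounted at the origin on a cart in front of the work surface, level with it; the furniture and walls round the work are solid. World frame = base frame: x ahead of the robot, y to its left, z up, the work surface at z = 0. Lengths are in mm, angles in rad, forces in N, time in s.
With the tool pointing down it reaches from about 400 to 925 mm from the base axis. Payload 12.5 kg.
Tool frame: the origin (TCP) lies on the centre line of the jaws, within the pads' length; the fingertips stand 17 mm ahead of it and the grasp point (between the pads) lies 2 mm behind it; z points along the fingers, y is the line along which they close (so a half turn about z gives the same grasp; the last joint's range is limited). The gripper opens to 95 mm and grips with 3 to 60 N. Pads are 20 mm wide; open, the fingers measure 119 mm over their backs; the gripper's body (75 mm by 180 mm) begins 59 mm behind the grasp point.
Start: joints at [-0.106, 0.491, 1.559, -0, 1.092, -0.106], TCP at [625.016, 0.021, 231.661] pointing down, gripper open.
Joint ranges: [-3.1, 3.1], [-0.84, 2.19], [0.05, 2.79], [-1.13, 4.28], [0.06, 2.93], [-2.69, 2.69]. Speed limits (rad/s): [2.22, 2.22, 2.79, 3.14, 3.14, 3.14].

INTERFACE

Orientations are given as [roll, pitch, yaw] about the fixed x, y, z axes, in that order (R = Rz(yaw) Ry(pitch) Rx(roll)).
In Python, from cell import env gives the robot as it stands.
- The arm moves only by the tool drive_tool, never from a script. Its argument "deltas" is text: rows parted by semicolons, each of 4 numbers parted by spaces: the shift along the world's x, y, z normalised to -1 to 1, where 1 is 100 mm, then the turn about the world's z normalised to -1 to 1, where 1 is 180 degrees. A call has 1 to 10 rows; each row shifts and turns the commanded pose from where the row before left it; what a row does not reach is not made up. A row lasts 1/12 s, in which the tool goes at most 41.7 mm and 7.16 degrees, less where a joint would pass 70% of its speed; a pose out of reach is approached as far as the arm can. A call with a number of a shift or a turn outside -1 to 1 is refused whole. A call with a gripper value outside its range is refused whole. "gripper" is the closure, from 0 (fully open) to 1 (shut), set as the call begins (left out, the last holds). The fingers move at their own pace and stop on an object; the grip force is fixed at half the most. Time passes only in rows, so rows that do not move let the fingers close. It gives the time, the measured TCP pose, the force, the opening and the grip force at its end, in the units of the state.
- env.state(): the state, without advancing time (a new reading comes with each control period).
- env.read_camera(name): name is "scene" or "side" or "wrist"; returns (picture, depth): 420x560x3 uint8, red, green, blue; 420x560 float32, mm along the optical axis (not along the pixel's ray), 0 where there is no reading.
- env.camera_params(name): a dict with "mtx" (3x3 intrinsics, pixels), "camera_from_world" (4x4, takes a point from world to camera coordinates); the wrist camera has in their place "mount" (4x4, takes a point from camera to tool coordinates, whose origin is the TCP and whose axes are the flange's). Camera axes: x right, y down, z forward; pixel columns grow to the right and rows downward; lengths in mm; the calibration is good to about 2 mm. A picture is of the moment at which its call begins: read the wrist's pose just before it. camera_params takes no time and is no camera call.
- env.job_done(): hands the job in; it is judged then, once.
The state is a dict: "t": time; "joints": joint angles; "qvel": joint speeds; "tau": joint torques, N m; "eef_pos": TCP position; "tcp_rot": TCP orientation; "ft_force": force on the tool from outside, world axes, zero at the start; "moment": the same for the moment, N m; "opening": opening from 0.0 (shut) to 1.0 (fully open); "grip_force": force on a finger pad.
Only numpy, scipy, OpenCV 4.12 (cv2) and the standard library are available. Lean on these libraries where they do the work, as an engineer would, in place of code of your own. Each camera call takes 0.05 s, during which the arm holds its last target. There are 200 camera calls.

TASK

The aluminium tube block is about to be clamped on the grey positioning plate. Lift it off the bench, set it upright (holes up) on the plate and press it into the corner of the two steel fences, so that one long side lies flush on the long fence and one end touches the short fence at the same time. Finish while still holding it with the gripper fingers, pressed firmly against both fences; do not let go, and leave the stopper, the vial and the timer where they are.

Things in the scene. Friction and masses are not known exactly. Their poses are not given: they have to be found in the camera images.
- tube_block: loose aluminium block, 50 mm (x) by 80 mm (y), 60 mm high, 0.3 to 0.55 kg, six round holes in its top. Origin at the centre of its underside, z up. It stands on the bench, holes up; a half turn about z makes no difference. Grip it across the 50 mm width. Between it and the plate stands a white water bath, 183 mm high: carry the block over or round it.
- plate: grey plate fixed on the bench, level, 120 mm (x) by 140 mm (y), 8 mm thick; origin at the centre of its underside. In its frame the long fence's inner face is the plane x = +45 mm, the short fence's y = +55 mm; both rise to z = 22 mm (screw heads 24 mm): grip the block above that. The block fully home has its centre at x = +20 mm, y = +15 mm, its length along y. All rigid.
- long_fence: steel fence bar fixed on the plate along the plate's y: 12 mm thick (x), 105 mm long (y), 14 mm high, on the plate's +x edge; three screw heads (1.8 mm high) on top. Origin at the centre of its underside (z = 8 mm), axes as the plate's; its inner face is at -6 mm along its x.
- short_fence: steel fence bar fixed on the plate along the plate's x: 72 mm long (x), 12 mm thick (y), 14 mm high, on the plate's +y edge; two screw heads (1.8 mm high) on top. Origin at the centre of its underside (z = 8 mm), axes as the plate's; its inner face is at -6 mm along its y.
- stopper: bystander, not to be moved: red rubber stopper, 33 mm across, 28 mm high, on the bench; origin at the centre of its underside
- vial: bystander, not to be moved: small capped vial, 21 mm across, 51 mm high, on the bench; origin at the centre of its underside
- timer: bystander, not to be moved: flat white timer lying on the bench, 68 by 77 mm, 16 mm high; origin at the centre of its underside
Things that resemble listed ones, but are neither listed nor needed, are in the scene too. What is shaped like the tube_block but yellow is not meant. Of the things that look like the plate, the smaller one is meant.

How it is judged:
By the outcome, as a careful person would: the job done as asked, in the order asked, and still so for the second after the job is handed in, while the arm keeps its last pose, push and grip.
It also fails if it takes over 48 s, if anything falls off the work surface, if the arm or the gripper's body presses on something with over 40 N, if the wrist force passes 120 N, or if a joint passes its speed limit or range.

## Working session

There is one attempt and no reset: what is moved stays moved. The work goes in short steps, Python scripts to look and compute and a tool call to move; the robot and the scene stay as the last step left them, time stands still between calls to the robot, and variables do not carry over. Pictures are saved under pics/ and viewed, at most 10 in all, crops included, and the job is handed in when it is done.

Besides the shell and the picture viewer there is one more tool, called after "Emit:" as name(argument=value, ...) on one line, values as JSON. drive_tool: Moves the arm, as the interface text tells. Its arguments: {"type":"object","properties":{"deltas":{"type":"string"},"gripper":{"type":"number"}},"required":["deltas"]}

```bash
mkdir -p pics
cat > h.py <<'E'
import numpy as np, cv2
from cell import env
def grab(n):
    im,d=env.read_camera(n); p=env.camera_params(n)
    np.savez(f'{n}.npz',im=im,d=d,K=p['mtx'],T=p['camera_from_world'] if 'camera_from_world' in p else p['mount'])
    return im,d
def load(n):
    z=np.load(f'{n}.npz'); return z['im'],z['d'],z['K'],z['T']
def cloud(n):
    im,d,K,T=load(n); v,u=np.mgrid[:d.shape[0],:d.shape[1]]
    P=np.stack([(u-K[0,2])/K[0,0]*d,(v-K[1,2])/K[1,1]*d,d,np.ones_like(d)],-1)
    W=P@np.linalg.inv(T).T; W=W[...,:3]; W[d<=0]=np.nan
    return im,W
E
python3 - <<'E'
from h import *
for n in('scene','side'):
    im,d=grab(n); cv2.imwrite(f'pics/{n}.png',im[...,::-1])
print(env.state())
E
```

```text
{'t': 0.1, 'joints': array([-1.05610711e-01,  4.91503278e-01,  1.55942310e+00,  1.87177811e-05,
        1.09166976e+00, -1.05607418e-01]), 'qvel': array([-0.00053069, -0.00379397, -0.00109924, -0.00032   ,  0.00033133,
       -0.00058575]), 'tau': array([ 2.47082615e-03, -6.13621187e+01, -2.58604574e+01,  6.93451893e-02,
        4.70101309e-02, -2.07912552e-05]), 'eef_pos': array([6.24793671e+02, 4.21578931e-02, 2.31105774e+02]), 'tcp_rot': array([-3.14059652e+00, -1.22286726e-04,  1.57078434e+00]), 'ft_force': array([-1.30130102, -0.12808918, -0.2876365 ]), 'moment': array([-0.02444914, -0.00735716,  0.00315956]), 'grip_force': 0.0, 'opening': 1.0024076873956658}
```

View pics/scene.png

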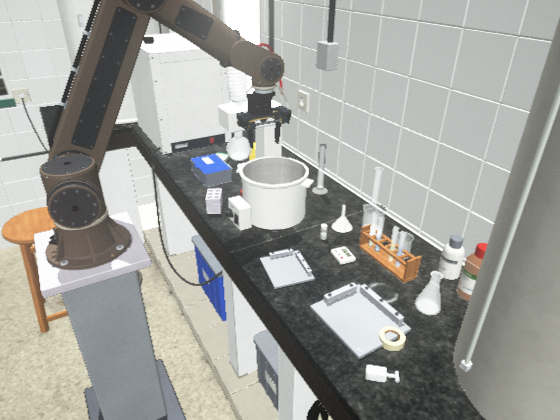

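View pics/side.png

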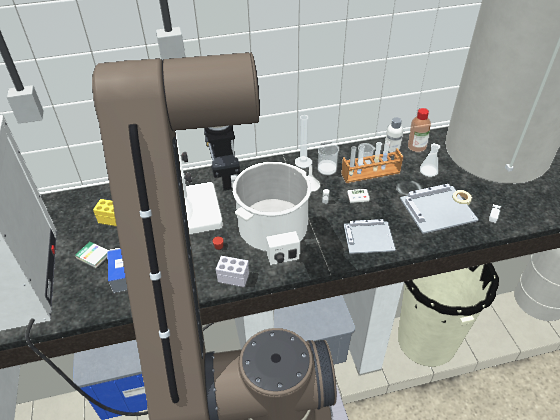

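The scene view shows the block at (214,200), the bath at (275,190) and the small plate at (288,267). The side view shows the block at (233,270), stopper (219,243), bath (272,205), small plate (369,236), timer (358,196) and vial (326,196).

Run:
```python
from h import *
def rect(n,lo,hi,box,nm):
    im,W=cloud(n); u0,v0,u1,v1=box
    m=np.zeros(W.shape[:2],bool); m[v0:v1,u0:u1]=1
    m&=(W[...,2]>lo)&(W[...,2]<hi)
    mm=cv2.morphologyEx(m.astype(np.uint8),cv2.MORPH_CLOSE,np.ones((3,3)))
    k,l,s,c=cv2.connectedComponentsWithStats(m.astype(np.uint8))
    if k<2: print(nm,n,'none');return
    j=1+s[1:,4].argmax(); P=W[l==j]
    r=cv2.minAreaRect(P[:,:2].astype(np.float32))
    print(nm,n,len(P),np.round(r[0],1),np.round(r[1],1),round(r[2],2),'z',np.round(np.nanmedian(P[:,2]),1),'min',P.min(0).round(),'max',P.max(0).round())
rect('scene',52,68,(200,180,228,220),'block');rect('side',52,68,(212,250,255,290),'block')
rect('scene',4,12,(255,242,320,292),'plate');rect('side',4,12,(340,215,400,256),'plate')
rect('scene',17,28,(255,242,320,292),'fence');rect('side',17,28,(340,215,400,256),'fence')
rect('scene',100,260,(230,150,315,228),'bath');rect('side',100,260,(230,160,316,250),'bath')
rect('scene',15,90,(225,190,252,230),'ctl');rect('side',15,90,(266,232,302,265),'ctl')
rect('side',15,35,(208,232,230,252),'stopper');rect('side',8,25,(345,186,372,205),'timer');rect('side',15,60,(318,186,333,206),'vial')
for n,b in(('scene',(200,180,330,300)),('side',(205,215,405,295))):
    im=load(n)[0]; u0,v0,u1,v1=b
    cv2.imwrite(f'pics/{n}_c.png',cv2.resize(im[v0:v1,u0:u1,::-1],None,fx=4 if n=='side' else 5,fy=4 if n=='side' else 5,interpolation=cv2.INTER_CUBIC)[:600,:800])
```

```text
block scene 181 [429.4  24.1] [88.4 50.1] 62.77 z 59.7 min [390. -25.  52.] max [472.  72.  65.]
block side 374 [431.6  26.7] [81.8 56.6] 62.9 z 59.4 min [389. -18.  52.] max [473.  72.  66.]
plate scene 1112 [ 477.3 -401.7] [153.2 120.5] 80.2 z 9.0 min [ 406. -486.    4.] max [ 538. -319.   12.]
plate side 1037 [ 477.3 -407.8] [154.2 134.5] 78.92 z 8.0 min [ 404. -490.    4.] max [ 553. -321.   12.]
fence scene 111 [ 527.  -416.8] [109.   13.5] 80.16 z 22.5 min [ 513. -471.   18.] max [ 542. -364.   27.]
fence side 198 [ 514.3 -388.1] [ 65.3 145.9] 24.93 z 22.5 min [ 457. -465.   17.] max [ 541. -334.   28.]
bath scene 3020 [614.7 -15.7] [466.2 226.3] 77.19 z 144.8 min [ 475. -251.  100.] max [764. 206. 185.]
bath side 3186 [ 588.5 -127.7] [225.3 231.7] 73.83 z 149.6 min [ 476. -248.  100.] max [707.  -9. 188.]
ctl scene 463 [ 445.6 -140.2] [51.5 96.1] 33.86 z 58.0 min [ 417. -180.   16.] max [488. -86.  90.]
ctl side 550 [ 444.3 -116.2] [101.7  60.2] 60.7 z 59.7 min [ 414. -174.   15.] max [495. -83.  90.]
stopper side 85 [558.7  48.1] [31.5 31.6] 19.65 z 27.6 min [541.  34.  16.] max [576.  64.  34.]
timer side 230 [ 655.3 -434.8] [66.4 58.9] 81.42 z 14.2 min [ 626. -470.    8.] max [ 688. -400.   21.]
vial side 74 [ 660.8 -322.6] [25.8 19.8] 14.57 z 37.1 min [ 648. -332.   16.] max [ 675. -312.   53.]
```

View pics/side_c.png

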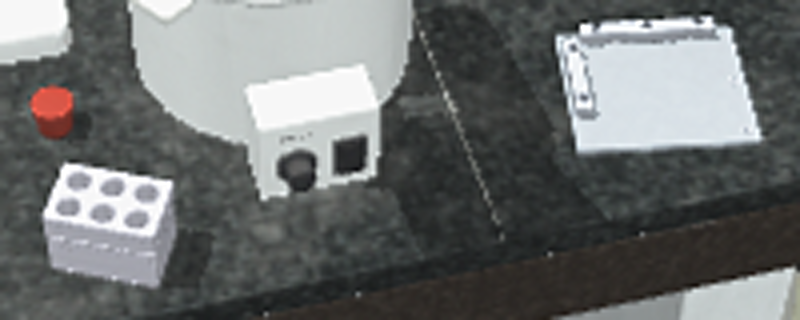

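Run:
```python
from h import *
p=env.camera_params('wrist'); print(np.round(p['mount'],3).tolist(),p['mtx'].tolist())
for n,b in(('scene',(236,150,315,228)),('side',(230,160,316,250))):
    im,W=cloud(n);u0,v0,u1,v1=b
    P=W[v0:v1,u0:u1].reshape(-1,3)
    for lo,hi in((100,160),(165,195)):
        Q=P[(P[:,2]>lo)&(P[:,2]<hi)&(P[:,1]<10)&(P[:,1]>-260)&(P[:,0]<720)]
        d=np.hypot(Q[:,0]-493,Q[:,1]+49)
        A=np.c_[2*Q[:,:2],np.ones(len(Q))];s=np.linalg.lstsq(A,(Q[:,:2]**2).sum(1),rcond=None)[0]
        print(n,lo,len(Q),s[:2].round(),np.sqrt(s[2]+s[0]**2+s[1]**2).round(),'nearest',np.sort(d)[[0,5]].round(),Q[d.argmin()].round())
        print(np.percentile(Q,[1,99],0).round())
```

```text
[[-0.0, -0.963, -0.27, 75.758], [1.0, -0.0, -0.0, -1.457], [0.0, -0.27, 0.963, -152.703], [0.0, 0.0, 0.0, 1.0]] [[333.1301791341341, 0.0, 279.2946096513988], [0.0, 333.1301791341341, 211.21548727241793], [0.0, 0.0, 1.0]]
scene 100 1851 [ 589. -132.] 105.0 nearest [ 5. 25.] [496. -45. 160.]
[[ 482. -239.  101.]
 [ 693.  -24.  159.]]
scene 165 775 [ 588. -133.] 108.0 nearest [ 9. 20.] [498. -42. 166.]
[[ 477. -243.  165.]
 [ 696.  -22.  184.]]
side 100 1932 [ 588. -127.] 105.0 nearest [10. 16.] [503. -46. 157.]
[[ 481. -231.  101.]
 [ 697.  -23.  160.]]
side 165 978 [ 588. -128.] 108.0 nearest [ 9. 13.] [502. -50. 185.]
[[ 477. -238.  165.]
 [ 700.  -18.  186.]]
```

Emit:
drive_tool(deltas="-0.4 0.05 0.3 -0.03;-0.4 0.05 0.3 -0.03;-0.4 0.05 0.1 -0.03;-0.4 0.05 0 -0.03;-0.2 0.04 0 -0.03;0 0 0 0;0 0 0 0", gripper=0)

```text
t: 0.68
eef_pos: [458.3, 22.4, 292.0]
tcp_rot: [3.14, -0.0, 1.101]
ft_force: [0.9, -0.3, 0.1]
opening: 1.002
grip_force: 0.0
```

```bash
cat >> h.py <<'E'
from scipy.spatial.transform import Rotation as Ro
def wrist():
    s=env.state(); im,d=grab('wrist'); p=env.camera_params('wrist')
    T=np.eye(4);T[:3,:3]=Ro.from_euler('xyz',s['tcp_rot']).as_matrix();T[:3,3]=s['eef_pos']
    np.savez('wrist.npz',im=im,d=d,K=p['mtx'],T=np.linalg.inv(T@p['mount']));return s
E
python3 - <<'E'
from h import *
s=wrist(); im,W=cloud('wrist'); cv2.imwrite('pics/w1.png',im[...,::-1])
m=((W[...,2]>50)&(W[...,2]<70)&(abs(W[...,0]-430)<70)&(abs(W[...,1]-25)<65)).astype(np.uint8)
m=cv2.morphologyEx(m,cv2.MORPH_OPEN,np.ones((5,5)))
c=max(cv2.findContours(m,0,2)[0],key=cv2.contourArea)
P=W[c[:,0,1],c[:,0,0]]
im,d,K,T=load('wrist');Ti=np.linalg.inv(T)
r=(np.c_[c[:,0],np.ones(len(c))]@np.linalg.inv(K).T)@Ti[:3,:3].T;o=Ti[:3,3]
Q=o+r*((60-o[2])/r[:,2])[:,None]
print(s['eef_pos'],s['tcp_rot'],np.nanmedian(W[m>0][:,2]),cv2.minAreaRect(Q[:,:2].astype(np.float32)), c[:,0].min(0),c[:,0].max(0))
E
```

```text
[458.34353454  22.42701568 291.95875173] [ 3.14039297e+00 -3.91927505e-04  1.10082296e+00] 59.488021856410455 ((421.8174743652344, 7.123273849487305), (38.57636260986328, 49.82415008544922), 60.958168029785156) [238 193] [279 225]
```

View pics/w1.png

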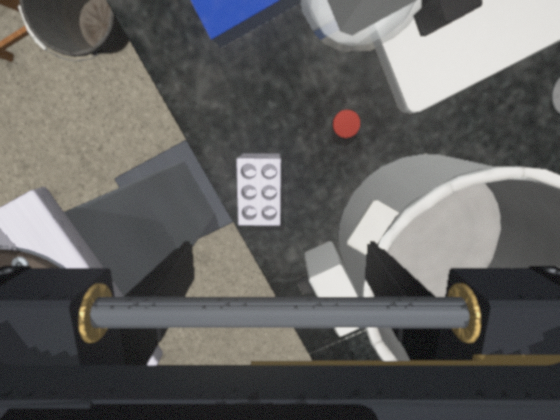

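The wrist view shows the block's top at columns 238–280, rows 158–225, almost square to the camera, with the bath at the right from column 340.

```bash
cat >> h.py <<'E'
def top(n,z,box,lo,hi):
    im,W=cloud(n); x0,x1,y0,y1=box
    m=((W[...,2]>lo)&(W[...,2]<hi)&(W[...,0]>x0)&(W[...,0]<x1)&(W[...,1]>y0)&(W[...,1]<y1)).astype(np.uint8)
    m=cv2.morphologyEx(m,cv2.MORPH_CLOSE,np.ones((9,9)));m=cv2.morphologyEx(m,cv2.MORPH_OPEN,np.ones((5,5)))
    c=max(cv2.findContours(m,0,2)[0],key=cv2.contourArea)
    im,d,K,T=load(n);Ti=np.linalg.inv(T);o=Ti[:3,3]
    r=(np.c_[c[:,0],np.ones(len(c))]@np.linalg.inv(K).T)@Ti[:3,:3].T
    Q=o+r*((z-o[2])/r[:,2])[:,None]
    print(n,cv2.minAreaRect(Q[:,:2].astype(np.float32)),c[:,0].min(0),c[:,0].max(0));return Q
E
python3 - <<'E'
from h import *
for n in('wrist','side','scene'): top(n,60,(370,490,-35,90),52,70)
E
```

```text
wrist ((431.4708557128906, 25.615949630737305), (80.91069030761719, 49.946807861328125), 62.51071548461914) [237 158] [280 225]
side ((427.61962890625, 27.582611083984375), (83.05294036865234, 58.57857131958008), 62.38229751586914) [217 256] [247 275]
scene ((426.94281005859375, 18.493518829345703), (89.8927230834961, 51.86981201171875), 62.14305114746094) [206 189] [220 201]
```

Emit:
drive_tool(deltas="-0.18 0.04 0 -0.003;-0.177 0.038 0 0;0 0 -0.4 0;0 0 -0.4 0;0 0 -0.4 0;0 0 -0.4 0;0 0 -0.3 0;0 0 0 0;0 0 0 0")

```text
t: 1.48
eef_pos: [423.3, 30.0, 100.4]
tcp_rot: [-3.138, 0.001, 1.091]
ft_force: [0.0, -0.2, 1.1]
opening: 1.002
grip_force: 0.0
```

Emit:
drive_tool(deltas="0 0 -0.2 0;0 0 -0.2 0;0 0 -0.17 0;0 0 0 0;0 0 0 0")

```text
t: 1.9
eef_pos: [423.9, 30.0, 45.5]
tcp_rot: [3.141, -0.0, 1.091]
ft_force: [0.4, -0.3, 0.8]
opening: 1.002
grip_force: 0.0
```

Emit:
drive_tool(deltas="0 0 0 0;0 0 0 0;0 0 0 0;0 0 0 0;0 0 0 0;0 0 0 0;0 0 0 0;0 0 0 0;0 0 0 0;0 0 0 0", gripper=1)

```text
t: 2.73
eef_pos: [424.3, 29.9, 44.8]
tcp_rot: [3.139, -0.001, 1.09]
ft_force: [3.8, -2.7, 6.0]
opening: 0.523
grip_force: 30.0
```

Emit:
drive_tool(deltas="0 0 0.2 0;0 0 0.3 0;0 0 0.4 0;0 0 0.4 0;0 0 0.4 0;0 0 0.4 0;0 0 0.2 0;0 0 0 0;0 0 0 0")

```text
t: 3.48
eef_pos: [422.3, 30.2, 274.1]
tcp_rot: [-3.141, 0.0, 1.09]
ft_force: [-1.6, -1.0, -5.3]
opening: 0.523
grip_force: 30.0
```

Emit:
drive_tool(deltas="0 -0.2 0 0.01;0 -0.35 0 0.01;0.05 -0.4 0 0.01;0.05 -0.4 0 0.01;0.05 -0.4 0 0.01;0.05 -0.4 0 0.01;0.05 -0.4 0 0.01;0.05 -0.4 0 0.01;0.05 -0.4 0 0.01;0.05 -0.4 0 0.008")

```text
t: 4.32
eef_pos: [462.0, -346.3, 270.9]
tcp_rot: [-3.137, -0.003, 1.399]
ft_force: [1.2, -0.0, -4.4]
opening: 0.522
grip_force: 30.0
```

Emit:
drive_tool(deltas="0.05 -0.4 0 0;0 -0.4 0 0;0 -0.35 0 0;0 -0.3 0 0;0 -0.1 0 0;0 0 0 0;0 0 0 0;0 0 0 0")

```text
t: 4.98
eef_pos: [468.0, -498.4, 272.8]
tcp_rot: [-3.14, -0.002, 1.399]
ft_force: [0.2, -0.0, -4.0]
opening: 0.523
grip_force: 30.0
```

Run:
```python
from h import *
s=wrist(); im,W=cloud('wrist'); cv2.imwrite('pics/w2.png',im[...,::-1])
print(s['eef_pos'],s['tcp_rot'],s['ft_force'])
for n in ('wrist','scene','side'):
    top(n,22,(440,560,-490,-310),16,30)
    top(n,8,(380,580,-500,-300),4,30)
```

```text
[ 467.95835832 -498.42793566  272.75769702] [-3.13952877e+00 -2.32052895e-03  1.39864916e+00] [ 0.17458312 -0.00859932 -4.01115142]
wrist ((527.8292846679688, -416.68243408203125), (103.43798828125, 12.391688346862793), 79.50827026367188) [314  56] [327 150]
wrist ((478.16278076171875, -407.1763610839844), (139.3088836669922, 119.35144805908203), 79.50743865966797) [225  40] [328 163]
scene ((518.114501953125, -357.02850341796875), (20.704416275024414, 12.150720596313477), 59.4971809387207) [287 249] [291 253]
scene ((481.0890197753906, -401.70574951171875), (194.75885009765625, 183.764404296875), 78.4334945678711) [259 245] [322 292]
side ((526.1343383789062, -405.23297119140625), (42.19602966308594, 17.230371475219727), 75.31593322753906) [357 220] [370 224]
side ((477.5448303222656, -399.5763244628906), (195.55606079101562, 193.31382751464844), 88.72390747070312) [332 211] [403 265]
```

View pics/w2.png

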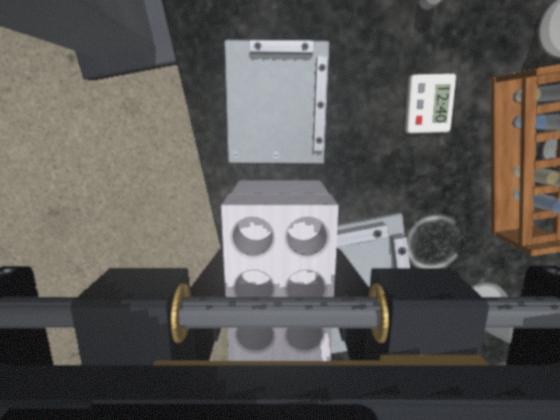

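The wrist view shows the plate at columns 225–328, rows 40–163, with the long fence on the right and the short fence at the top. The held block fills columns 222–337, rows 180–360, square and upright.

Emit:
drive_tool(deltas="0.06 0.3 0 -0.0035;0.06 0.3 -0.1 0;0.066 0.3 -0.3 0;0 0.026 -0.4 0;0 0 -0.4 0;0 0 -0.4 0;0 0 -0.3 0;0 0 -0.2 0;0 0 0 0;0 0 0 0")

```text
t: 5.87
eef_pos: [486.6, -407.3, 65.3]
tcp_rot: [-3.141, -0.001, 1.388]
ft_force: [0.9, -0.6, -3.6]
opening: 0.526
grip_force: 30.0
```

Emit:
drive_tool(deltas="0 0 -0.05 0;0 0 -0.03 0;0 0 -0.015 0;0 0 -0.01 0;0 0 0 0;0 0 0 0;0 0 0 0;0 0 0 0")

```text
t: 6.53
eef_pos: [486.4, -408.2, 55.0]
tcp_rot: [3.141, 0.0, 1.387]
ft_force: [0.2, 0.2, -5.1]
opening: 0.523
grip_force: 30.0
```

Run:
```python
from h import *
s=wrist();print(s['eef_pos'],s['tcp_rot'],s['ft_force'])
im,W=cloud('wrist');cv2.imwrite('pics/w3.png',im[...,::-1])
```

```text
[ 486.40249708 -408.22643379   54.95584974] [3.14135459e+00 1.22155808e-04 1.38698907e+00] [ 0.15790212  0.18075518 -5.06483236]
```

View pics/w3.png

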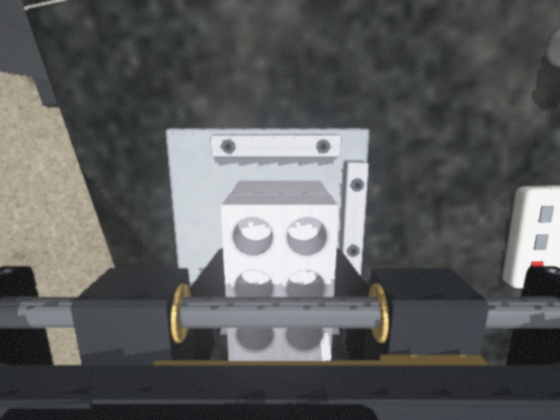

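The block sits just above the plate, square to it, inside the corner: long fence at columns 343–368, short fence at rows 135–158.

Emit:
drive_tool(deltas="0 0 -0.01 0;0 0 0 0;0 0 -0.01 0;0 0 0 0;0 0 0 0")

```text
t: 7.0
eef_pos: [486.4, -408.3, 53.0]
tcp_rot: [3.141, 0.0, 1.387]
ft_force: [-0.0, -1.0, -0.6]
opening: 0.525
grip_force: 30.0
```

Emit:
drive_tool(deltas="0 0 -0.01 0;0 0 0 0;0 0 0 0;0 0 0 0")

```text
t: 7.33
eef_pos: [486.4, -408.3, 52.9]
tcp_rot: [3.141, 0.0, 1.387]
ft_force: [-3.2, 2.7, 8.3]
opening: 0.523
grip_force: 30.0
```

Emit:
drive_tool(deltas="0.03 -0.005 0.003 0;0.03 -0.006 0 0;0.03 -0.005 0 0;0.01 -0.002 0 0;0 0 0 0;0 0 0 0;0 0 0 0")

```text
t: 7.92
eef_pos: [496.3, -410.1, 52.9]
tcp_rot: [3.141, 0.0, 1.387]
ft_force: [-3.6, 0.6, 7.1]
opening: 0.528
grip_force: 30.0
```

Emit:
drive_tool(deltas="0.01 -0.002 0 0;0 0 0 0;0.01 -0.002 0 0;0 0 0 0;0 0 0 0;0 0 0 0")

```text
t: 8.42
eef_pos: [498.0, -410.5, 52.9]
tcp_rot: [-3.141, 0.0, 1.387]
ft_force: [-6.2, 0.7, 7.3]
opening: 0.527
grip_force: 30.0
```

Emit:
drive_tool(deltas="0.01 -0.002 0 0;0 0 0 0;0.005 -0.001 0 0;0 0 0 0;0 0 0 0;0 0 0 0")

```text
t: 8.92
eef_pos: [499.2, -410.7, 52.9]
tcp_rot: [-3.141, 0.0, 1.387]
ft_force: [-7.6, 1.4, 9.1]
opening: 0.525
grip_force: 30.0
```

Emit:
drive_tool(deltas="0.01 -0.002 0 0;0 0 0 0;0.005 -0.001 0 0;0 0 0 0;0 0 0 0;0 0 0 0")

```text
t: 9.42
eef_pos: [499.4, -410.7, 53.0]
tcp_rot: [-3.138, -0.001, 1.387]
ft_force: [-17.1, 1.8, 13.5]
opening: 0.523
grip_force: 30.0
```

Run:
```python
from h import *
s=wrist();print(s['eef_pos'],s['tcp_rot'],s['ft_force'],s['moment'])
im,W=cloud('wrist');cv2.imwrite('pics/w4.png',cv2.resize(im[110:280,150:390,::-1],None,fx=3,fy=3,interpolation=cv2.INTER_CUBIC))
```

```text
[ 499.40635343 -410.74903824   52.9692481 ] [-3.13771479e+00 -7.63226665e-04  1.38747952e+00] [-17.11676393   1.83415733  13.47916896] [0.4330539  2.88459295 0.12100815]
```

View pics/w4.png

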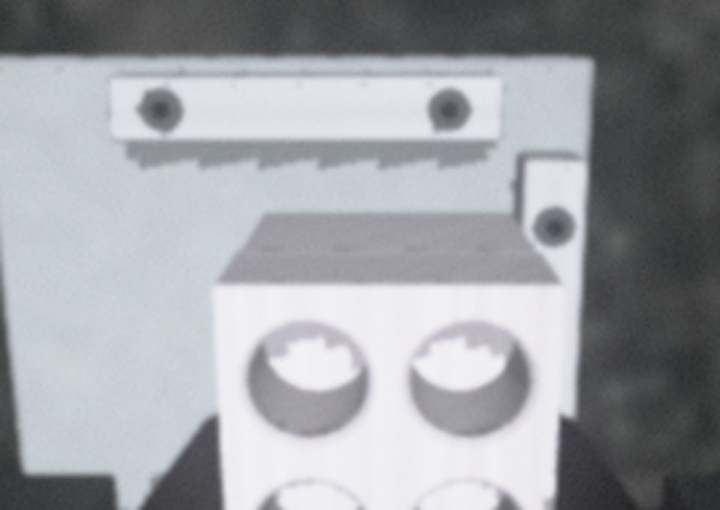

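The block touches the long fence at the right (crop column 525); the gap to the short fence (crop row 140) remains.

Emit:
drive_tool(deltas="-0.005 0 0.006 0;0.005 0.029 0 0;0.006 0.029 0 0;0.005 0.03 0 0;0.006 0.03 0 0;0 0 0 0;0 0 0 0;0 0 0 0")

```text
t: 10.13
eef_pos: [501.3, -400.2, 53.0]
tcp_rot: [-3.139, 0.001, 1.387]
ft_force: [-13.9, -6.2, 5.5]
opening: 0.528
grip_force: 30.0
```

Emit:
drive_tool(deltas="0.002 0.015 0 0;0.002 0.01 0 0;0 0 0 0;0 0 0 0;0 0 0 0")

```text
t: 10.55
eef_pos: [501.7, -398.1, 53.1]
tcp_rot: [-3.139, 0.002, 1.387]
ft_force: [-15.1, -7.9, 4.9]
opening: 0.522
grip_force: 30.0
```

Emit:
drive_tool(deltas="0.002 0.01 0 0;0 0 0 0;0.001 0.005 0 0;0 0 0 0;0 0 0 0")

```text
t: 10.97
eef_pos: [501.9, -396.8, 53.1]
tcp_rot: [-3.139, 0.002, 1.387]
ft_force: [-15.2, -9.4, 4.3]
opening: 0.525
grip_force: 30.0
```

Emit:
drive_tool(deltas="0.002 0.01 0 0;0 0 0 0;0 0 0 0;0 0 0 0")

```text
t: 11.3
eef_pos: [502.1, -395.8, 53.1]
tcp_rot: [-3.139, 0.002, 1.387]
ft_force: [-16.1, -10.0, 4.8]
opening: 0.524
grip_force: 30.0
```

Emit:
drive_tool(deltas="0.002 0.01 0 0;0 0 0 0;0 0 0 0;0 0 0 0")

```text
t: 11.63
eef_pos: [502.1, -395.6, 53.2]
tcp_rot: [-3.14, 0.003, 1.388]
ft_force: [-17.6, -13.0, 3.1]
opening: 0.523
grip_force: 30.0
```

Emit:
drive_tool(deltas="0.003 0.01 -0.003 0;0 0 0 0;0 0 0 0;0 0 0 0")

```text
t: 11.97
eef_pos: [502.2, -395.5, 53.2]
tcp_rot: [-3.14, 0.004, 1.388]
ft_force: [-21.4, -19.4, 5.7]
opening: 0.523
grip_force: 30.0
```

Run:
```python
from h import *
s=wrist();print(s['eef_pos'],s['tcp_rot'],s['ft_force'],s['moment'])
im,W=cloud('wrist');cv2.imwrite('pics/w5.png',cv2.resize(im[110:380,150:390,::-1],None,fx=2.2,fy=2.2,interpolation=cv2.INTER_CUBIC))
# tilt of the block top from the wrist depth
yaw=s['tcp_rot'][2]; ey=np.array([np.cos(yaw),np.sin(yaw)]); ex=np.array([ey[1],-ey[0]])
D=W[...,:2]-s['eef_pos'][:2]; a=D@ex; b=D@ey; z=W[...,2]
m=(abs(a)<24)&(abs(b)<39)&(abs(z-68)<4)
A=np.c_[a[m],b[m],np.ones(m.sum())]; r=z[m]
for _ in range(3):
    c=np.linalg.lstsq(A,r,rcond=None)[0]; e=abs(A@c-r); k=e<2*np.median(e)+.1; A,r=A[k],r[k]
print(c,len(r),a[m].min(),a[m].max(),b[m].min(),b[m].max())
```

```text
[ 502.17191022 -395.5471097    53.23067531] [-3.13991471  0.00446038  1.3876899 ] [-21.43540151 -19.3814016    5.70999162] [-3.32466261  4.21024461  0.17065902]
[-3.01042788e-03 -5.49480837e-03  6.78142340e+01] 5749 -23.99341944197375 23.951477048113826 -38.998798245674315 38.99869708333703
```

View pics/w5.png

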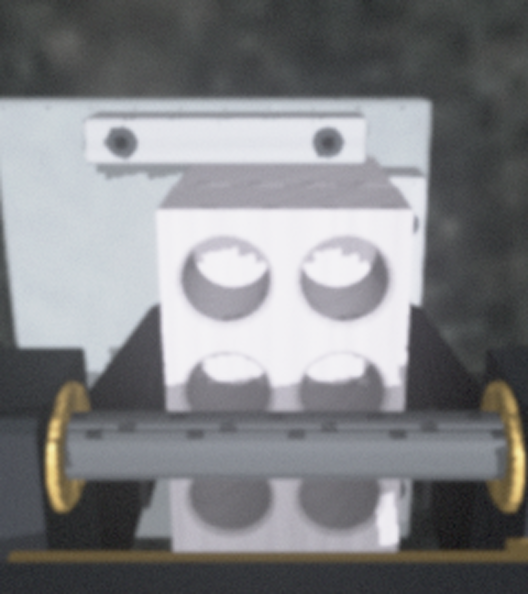

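Emit:
drive_tool(deltas="0 0 -0.006 0;0 0 -0.006 0;0 0 0 0;0 0 0 0;0 0 0 0")

```text
t: 12.43
eef_pos: [502.2, -395.5, 53.1]
tcp_rot: [-3.14, 0.005, 1.388]
ft_force: [-24.6, -16.2, 17.4]
opening: 0.525
grip_force: 30.0
```

```bash
cat > tilt.py <<'E'
from h import *
s=wrist();print(s['eef_pos'],s['tcp_rot'],s['ft_force'],s['moment'])
im,W=cloud('wrist')
yaw=s['tcp_rot'][2]; ey=np.array([np.cos(yaw),np.sin(yaw)]); ex=np.array([ey[1],-ey[0]])
D=W[...,:2]-s['eef_pos'][:2]; a=D@ex; b=D@ey; z=W[...,2]
def fit(m):
    A=np.c_[a[m],b[m],np.ones(m.sum())]; r=z[m]
    for _ in range(3):
        c=np.linalg.lstsq(A,r,rcond=None)[0]; e=abs(A@c-r); k=e<2*np.median(e)+.1; A,r=A[k],r[k]
    return c.round(4),len(r)
print('top',fit((abs(a)<24)&(abs(b)<39)&(abs(z-68)<4)))
print('plate',fit((a>-78)&(a<-28)&(abs(z-8)<4)&(b<35)&(b>-60)))
E
python3 tilt.py
```

```text
[ 502.18578525 -395.54239448   53.14530899] [-3.14029577  0.00474589  1.38778311] [-24.61731882 -16.1733252   17.3804697 ] [-2.87120646  4.74730957  0.15190241]
top (array([-2.30000e-03, -5.20000e-03,  6.77682e+01]), 5660)
plate (array([-1.0000e-04,  1.5000e-03,  7.6065e+00]), 4151)
```

Emit:
drive_tool(deltas="0 0 0 0;0 0 0 0;0 0 0 0;0 0 0 0;0 0 0 0;0 0 0 0;0 0 0 0;0 0 0 0")

```text
t: 13.15
eef_pos: [502.2, -395.5, 53.2]
tcp_rot: [-3.14, 0.005, 1.388]
ft_force: [-24.6, -15.3, 16.2]
opening: 0.525
grip_force: 30.0
```

```bash
python3 tilt.py
python3 - <<'E'
from h import *
# yaw of block top against long/short fence tops
top('wrist',68,(440,570,-460,-340),62,74)
E
```

```text
[ 502.17684736 -395.54228931   53.16325632] [-3.14029085  0.0047655   1.38781519] [-24.5513604  -15.32442024  16.20534847] [-2.87640243  4.7613912   0.08596434]
top (array([-1.00000e-03, -5.30000e-03,  6.77954e+01]), 5768)
plate (array([-0.0000e+00,  8.0000e-04,  7.6621e+00]), 4166)
wrist ((504.0306701660156, -376.91009521484375), (44.897117614746094, 67.94860076904297), 79.54249572753906) [204 202] [354 296]
```

```bash
python3 -c "
from cell import env
print(env.job_done())"
```

```text
the job is handed in; nothing more can be done
None
```

The tube block is upright on the smaller plate, still gripped and pressed against both fences (about 25 N toward the long fence, 15 N toward the short one, tilted about 0.3° along its length), and I handed the job in at about 13 s; the stopper, vial and timer stayed well clear of the arm's path, though I did not re-image them.

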